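# Close up a row of rail modules and hold it against the end bracket

### The arm

A 6-joint arm with a two-finger parallel gripper is mounted at the origin on the work surface. World frame = base frame: x ahead of the robot, y to its left, z up, the work surface at z = 0. Lengths are in m, angles in degrees, forces in N, time in s.
With the tool pointing down it reaches from about 0.375 to 0.9 m from the base axis. Payload 3.1 kg.
Tool frame: the origin (TCP) lies at the very end of the fingers, on their centre line; the grasp point (between the pads) lies 19 mm behind it (hold_point_z is the distance from the TCP to the grasp point, in m); z points along the fingers, y is the line along which they close (so a half turn about z gives the same grasp; the last joint's range is limited). The gripper opens to 85 mm and grips with 20 to 120 N. Pads are 22 mm wide; open, the fingers measure 114 mm over their backs; the gripper's body (76 mm by 85 mm) begins 54 mm behind the grasp point. The pads swing forward as they close: fully open they stand 13 mm farther back than shut.
Start: joints at [63.627, 30.224, 82.088, -0, 67.689, -10.227], TCP at [0.174, 0.6, 0.231] pointing down, gripper open.
Joint ranges: [-176.69, 176.69], [-43.24, 126.21], [12.49, 139.97], [-82, 262], [0, 151.66], [-163.58, 163.58]. Speed limits (degrees/s): [159.86, 159.86, 180, 180, 180, 180].

### API

Orientations are given as a 3x3 rotation matrix whose columns are the frame's x, y, z axes.
In Python, from cell import get_state, capture, get_calibration, close_job, hold_point_z gives the robot as it stands. The module is installed in compiled form; this text tells all that it offers.
- The arm moves only by the shell command python3 -m crank 'ROWS' [FORCE]. ROWS is a JSON object of lists of equal length, an entry for each row: "angular": the turn, a rotation vector about the tool's x, y, z in units of 0.1 rad (1.0 is 0.1 rad), a list of three; "travel": the shift along the tool's x, y, z in units of 3 cm (1.0 is 3 cm), a list of three; "gripper": the opening, from -1 (shut) to 1 (fully open). A call has 1 to 10 rows; each row shifts and turns the commanded pose from where the row before left it, along the tool's axes as they then stand; what a row does not reach is not made up. A row lasts 1/12 s, in which the tool goes at most 41.7 mm and 7.16 degrees, less where a joint would pass 70% of its speed; a pose out of reach is approached as far as the arm can. A call with a number of a shift or a turn outside -1 to 1 is refused whole. A call with a gripper value outside its range is refused whole. The fingers move at their own pace and stop on an object; FORCE is the grip in N (left out, the last holds). Time passes only in rows, so rows that do not move let the fingers close. It gives the time, the measured TCP pose, the force, the opening and the grip force at its end, in the units of the state.
- get_state(): the state, without advancing time (a new reading comes with each control period).
- capture(name): name is "scene" or "side" or "wrist"; returns the picture (400x640x3 uint8, blue, green, red); there is no depth.
- get_calibration(name): a dict with "K" (3x3 intrinsics, pixels), "k1" (the pictures are not rectified: a ray, as slopes to the right and down, at radius r is drawn at 1 + k1 r^2 times it, then the intrinsics apply), "R" (3x3) and "t" (3): a world point X has camera coordinates R X + t. Camera axes: x right, y down, z forward; pixel columns grow to the right and rows downward; lengths in m; the calibration is good to about 2 mm. A picture is of the moment at which its call begins: read the wrist's pose just before it. get_calibration takes no time and is no camera call; for the wrist camera it gives the pose at the moment of the call.
- close_job(): hands the job in; it is judged then, once.
The state is a dict: "time_s": time; "qpos": joint angles; "qd": joint speeds; "joint_torque": joint torques, N m; "tool_pos": TCP position; "tcp_rot": TCP orientation; "ft_force": force on the tool from outside, world axes, zero at the start; "ft_torque": the same for the moment, N m; "finger_gap": opening from 0.0 (shut) to 1.0 (fully open); "finger_force": force on a finger pad.
Only numpy, scipy, OpenCV 4.12 (cv2) and the standard library are available. Lean on these libraries where they do the work, as an engineer would, in place of code of your own. Each camera call takes 0.05 s, during which the arm holds its last target. There are 200 camera calls.

### The job

Push the row of four relay modules along the mounting rail, all together as one row, until it is up against the grey end bracket, and finish while still pressing the row lightly against the bracket with your fingers, so that a colleague can tighten the clamp. Only push with the fingers: do not lift the modules off the rail or let the row come apart, do not ram the bracket, and leave the spare module, the jar and the screwdriver alone.

Things in the scene. Friction and masses are not known exactly. Their poses are not given: they have to be found in the camera images.
- rail: steel rail, 380 mm long, 35 mm wide, flat top 20 mm above the bench, along the middle of a bare metal plate 150 x 420 x 5 mm; all fixed to the bench. Origin: centre of the plate, at bench height. x across the rail (away from the robot), y along it, z up. It lies left-right before the robot, turned up to 0.35 rad.
- stop: grey end bracket fixed on the rail, 10 mm along the rail, 55 mm across, 40 mm high above the rail. Origin: its middle, at the height of the rail's top: its face is 5 mm from the origin. It stands near either end of the rail (towards rail +y or -y); near the other end is only a flat screw head 2 mm high. The row stands 35 to 140 mm short of it.
- module1: grey relay module at the rail -y end of the row: 25 mm along the rail, 90 mm across; grey body up to 30 mm above the rail's top, black middle part (46 mm across) up to 42 mm; feet reach 10 mm down astride the rail (1.5 mm play). Origin: its middle, at the height of the rail's top; axes like the rail's. Flat side faces, to push on. Loose, it only rests on the rail.
- module2: second module, touching module1 on its +y side. Shape and axes as module1. Each weighs 0.08 to 0.17 kg; sliding the whole row takes about 0.6 to 2.2 N. The four stand face to face, 100 mm in all along the rail, too wide to pinch either way.
- module3: third module, touching module2 on its +y side. Shape and axes as module1.
- module4: fourth module, touching module3, at the rail +y end of the row. Shape and axes as module1.
- spare: bystander: a fifth, identical module (25 x 90 mm, 52 mm high) standing on the bench beyond the plate. Origin: middle of its underside.
- jar: bystander: white plastic jar with a black lid, 48 mm across, 55 mm high, standing on the bench beyond the plate. Origin: middle of its underside.
- driver: bystander: screwdriver 170 mm long with a black handle, lying on the bench between the robot and the plate. Origin: on the bench, under its middle.
Mind the look-alikes: they are no part of the job. Leave any orange or pink look-alike of the module4 alone.

How it is judged:
By the outcome, as a careful person would: the job done as asked, in the order asked, and still so for the second after the job is handed in, while the arm keeps its last pose, push and grip.
It also fails if it takes over 38 s, if anything falls off the work surface, if the arm or the gripper's body presses on something with over 40 N, if the wrist force passes 120 N, or if a joint passes its speed limit or range.

## Working session

There is one attempt and no reset: what is moved stays moved. The work goes in short steps, Python scripts to look and compute and a shell command to move; the robot and the scene stay as the last step left them, time stands still between calls to the robot, and variables do not carry over. Pictures are saved under pics/ and viewed, at most 10 in all, crops included, and the job is handed in when it is done.

```bash
mkdir -p pics; python3 - <<'E'
from cell import *
import cv2
for n in ("scene","side"):
    cv2.imwrite(f"pics/{n}0.png",capture(n)); c=get_calibration(n); print(n,c)
s=get_state(); print(s["tcp_rot"],s["tool_pos"],s["time_s"],s["ft_force"],hold_point_z)
E
```

```text
scene {'K': array([[424.35690732,   0.        , 322.2192644 ],
       [  0.        , 424.35690732, 196.78260264],
       [  0.        ,   0.        ,   1.        ]]), 'k1': -0.07708221600003727, 'R': array([[-0.84551257,  0.53395314,  0.00159538],
       [ 0.44137905,  0.70059709, -0.56066768],
       [-0.30048798, -0.4733474 , -0.82803938]]), 't': array([ 0.39551158, -0.26445052,  1.11530979])}
side {'K': array([[364.63121624,   0.        , 319.6447987 ],
       [  0.        , 364.63121624, 200.98239936],
       [  0.        ,   0.        ,   1.        ]]), 'k1': -0.016532214563476737, 'R': array([[ 0.96707924, -0.25411901, -0.01346336],
       [-0.20887218, -0.76244095, -0.61241833],
       [ 0.14536212,  0.59506918, -0.79041921]]), 't': array([-0.51980464,  0.20086848,  0.56293902])}
[[-9.60569816e-01  2.78037632e-01 -8.38714942e-04]
 [ 2.78038709e-01  9.60568303e-01 -1.73532933e-03]
 [ 3.23156131e-04 -1.90010020e-03 -9.99998143e-01]] [0.17346703 0.59978167 0.23043529] 0.1 [-0.04521386  0.15401165 -0.41934855] 0.0187
```

View pics/scene0.png

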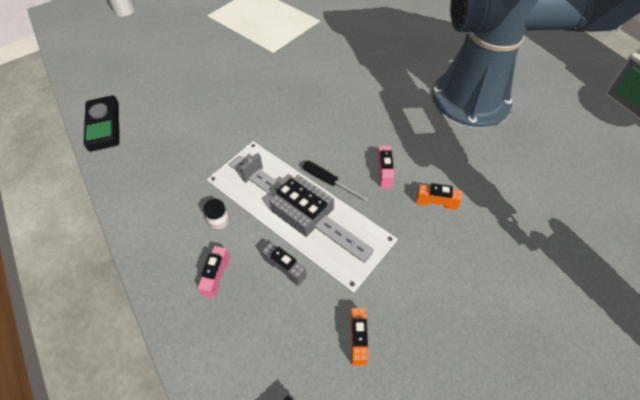

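View pics/side0.png

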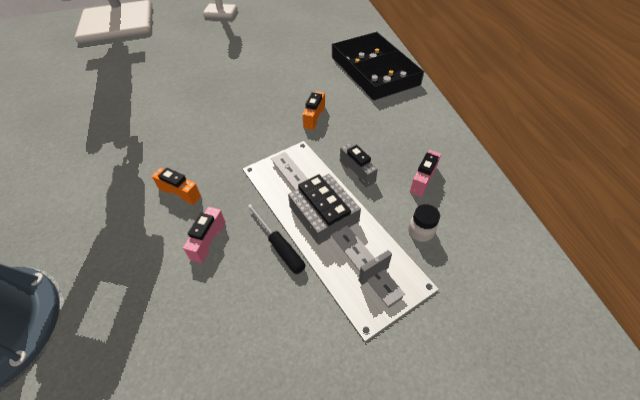

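The scene view shows the plate with corners near (253,142), (397,239), (353,291) and (207,179). The bracket is near (248,165) and the row is around (302,203). In the side view the bracket is near (375,265) and the row is near (324,205). I'll enlarge both for accurate pixel positions.

```bash
python3 - <<'E'
import cv2
for n,(x0,y0,w,h) in dict(scene=(200,135,200,160),side=(240,138,200,210)).items():
    s=4 if n=="scene" else 2.85
    if n=="scene": w,h,s=200,150,4; 
    c=cv2.imread(f"pics/{n}0.png")[y0:y0+h,x0:x0+w]
    if n=="scene": c=cv2.imread("pics/scene0.png")[140:295,200:400]; s=3.8
    cv2.imwrite(f"pics/{n}0z.png",cv2.resize(c,None,fx=s,fy=s,interpolation=cv2.INTER_CUBIC))
E
```

```text
(no output)
```

View pics/scene0z.png

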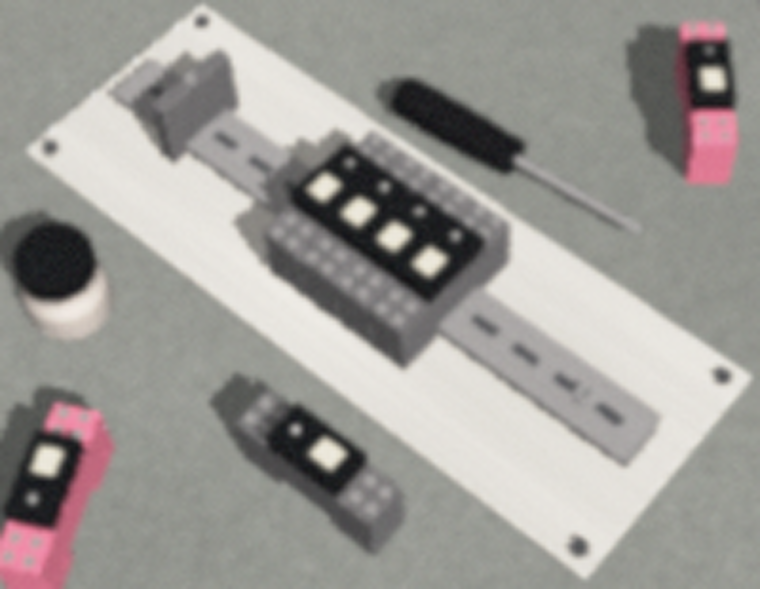

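View pics/side0z.png

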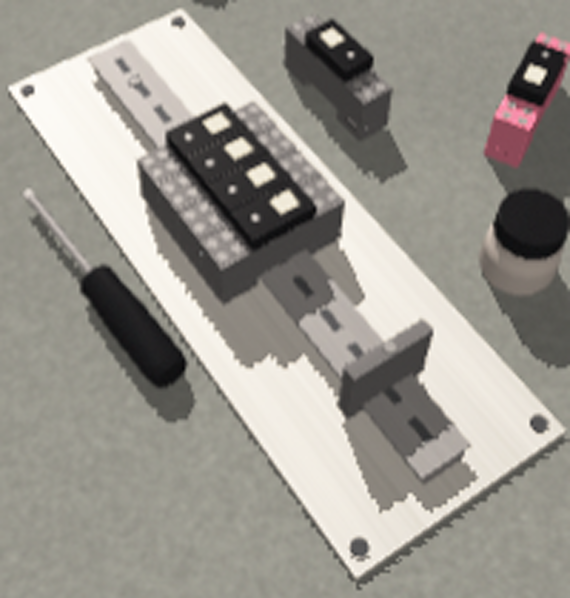

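The zooms give the plate corners, the black top corners of the row and the top edge of the bracket in both views. Next I triangulate these and fit the rail pose, row position and bracket position.

```bash
cat > h.py <<'E'
import numpy as np, cv2
from cell import *
def proj(n,X,cal=None):
    c=cal or get_calibration(n)
    return cv2.projectPoints(np.atleast_2d(X).astype(float),cv2.Rodrigues(c["R"])[0],c["t"],c["K"],np.array([c["k1"],0,0,0,0]))[0][:,0]
def tri(p,q):
    P=[];U=[]
    for n,x in (("scene",p),("side",q)):
        c=get_calibration(n); P.append(np.c_[c["R"],c["t"]])
        U.append(cv2.undistortPoints(np.array(x,float)[:,None],c["K"],np.array([c["k1"],0,0,0,0]))[:,0].T)
    X=cv2.triangulatePoints(*P,*U); return (X[:3]/X[3]).T
E
python3 - <<'E'
from h import *
from scipy.optimize import least_squares
sc=np.array([(205,4),(751,377),(587,578),(27,152),(350,145),(484,240),(430,300),(295,192)],float)/3.8+[200,140]-.4
sd=np.array([(357,577),(10,88),(181,9),(566,431),(250,242),(165,138),(222,103),(316,208)],float)/2.85+[240,138]-.35
X=tri(sc,sd); print(X.round(4))
# order: robot side bracket end, robot-other, beyond-other, beyond-bracket
def model(p,s):
    x,y,a,r=p; L=[(-.075,s*.21,.005),(-.075,-s*.21,.005),(.075,-s*.21,.005),(.075,s*.21,.005),
     (-.023,r+s*.05,.062),(-.023,r-s*.05,.062),(.023,r-s*.05,.062),(.023,r+s*.05,.062)]
    R=np.array([[np.cos(a),-np.sin(a),0],[np.sin(a),np.cos(a),0],[0,0,1]])
    return np.array(L)@R.T+[x,y,0]
for s in (1,-1):
    m=X[:4].mean(0); d=(X[0]-X[1])*s
    f=lambda p:np.r_[proj("scene",model(p,s))-sc,proj("side",model(p,s))-sd].ravel()
    o=least_squares(f,[m[0],m[1],np.arctan2(d[1],d[0])-np.pi/2,0]); print(s,o.x,o.cost,f(o.x).reshape(-1,2).round(1).tolist())
    x,y,a,_=o.x; R=np.array([[np.cos(a),-np.sin(a)],[np.sin(a),np.cos(a)]])
    st=tri(np.array([(222,52),(155,97)])/3.8+[200,140]-.4,np.array([(342,378),(430,322)])/2.85+[240,138]-.35); print("stop top",(st[:,:2]-[x,y])@R,st[:,2])
    W=tri(np.array([(395,80),(638,228),(60,285)])/3.8+[200,140]-.4,np.array([(165,385),(28,192),(515,290)])/2.85+[240,138]-.35);print("driver/jar",W.round(3),(W[:,:2]-[x,y])@R)
E
```

```text
[[ 0.5616 -0.1659  0.0045]
 [ 0.4322  0.2319  0.003 ]
 [ 0.5725  0.279   0.0036]
 [ 0.7042 -0.1195  0.003 ]
 [ 0.5555  0.0173  0.0584]
 [ 0.5256  0.1092  0.0569]
 [ 0.5687  0.1267  0.0583]
 [ 0.5984  0.0297  0.0604]]
1 [ 0.56766579  0.05988649 -2.7634389  -0.01224425] 22866.87771190264 [[-49.9, 44.1], [-36.8, 50.9], [46.0, -57.5], [41.4, -35.9], [-16.6, 14.3], [-12.7, 13.9], [15.2, -17.6], [11.9, -12.7], [75.5, -59.9], [53.8, -28.3], [-66.0, 29.6], [-66.6, 46.6], [24.0, -14.8], [19.2, -13.1], [-21.5, 10.7], [-20.6, 10.5]]
stop top [[ 0.03845172  0.13566472]
 [-0.01570932  0.1402233 ]] [0.05714742 0.06677461]
driver/jar [[ 0.492 -0.039  0.016]
 [ 0.432  0.125  0.013]
 [ 0.722 -0.024 -0.002]] [[ 0.10693664  0.06376927]
 [ 0.10196852 -0.11041575]
 [-0.11238589  0.1345418 ]]
-1 [0.56743433 0.05600193 0.31750373 0.01526919] 13.407827288188887 [[-1.1, -0.3], [0.4, -0.6], [-0.5, -0.1], [-0.9, -0.7], [-1.2, -1.3], [0.6, -0.9], [0.0, -1.6], [-1.7, 0.2], [-1.1, 0.4], [-1.4, -0.7], [0.0, -0.5], [-0.4, -0.2], [0.4, -0.7], [-0.6, -2.5], [0.9, -0.7], [-0.2, -1.1]]
stop top [[-0.02872536 -0.13412781]
 [ 0.0256124  -0.13539515]] [0.05714742 0.06677461]
driver/jar [[ 0.492 -0.039  0.016]
 [ 0.432  0.125  0.013]
 [ 0.722 -0.024 -0.002]] [[-0.10144215 -0.06651561]
 [-0.10704102  0.10765027]
 [ 0.12176684 -0.12386425]]
```

The fit is good: bracket at rail −y, rail yaw 0.3175, row's +y face at rail y of about 0.065, bracket face at about −0.130, so roughly 95 mm of travel. First I turn the tool so that its x axis lies along rail +y, with the fingers partly closed.

```bash
python3 -m crank '{"angular":[[0,0,0.97],[0,0,0.97],[0,0,0.97],[0,0,0.97],[0,0,0.97],[0,0,0.97],[0,0,0.97],[0,0,0.97],[0,0,0.97],[0,0,0.97]],"travel":[[0,0,0],[0,0,0],[0,0,0],[0,0,0],[0,0,0],[0,0,0],[0,0,0],[0,0,0],[0,0,0],[0,0,0]],"gripper":[-0.2,-0.2,-0.2,-0.2,-0.2,-0.2,-0.2,-0.2,-0.2,-0.2]}' 20
cat >> h.py <<'E'
O=np.array([.5674,.0560,0]);A=.3175
RR=np.array([[np.cos(A),-np.sin(A),0],[np.sin(A),np.cos(A),0],[0,0,1]])
def st():
    s=get_state(); T=s["tcp_rot"]; print("rail",(RR.T@(s["tool_pos"]-O)).round(4),"F rail",(RR.T@s["ft_force"]).round(2),"t",s["time_s"],"gap",s["finger_gap"],"Trail\n",(RR.T@T).round(3)); return s
E
python3 -c "
from h import *
s=st(); print(s['tcp_rot'].T@(O+RR@[0,.1,.15]-s['tool_pos'])/.03)"
```

```text
time_s: 0.93
tool_pos: [0.1736, 0.6, 0.2307]
tcp_rot: [[-0.309, 0.951, -0.001], [0.951, 0.309, -0.001], [-0.001, -0.001, -1.0]]
ft_force: [-0.3, -0.6, -1.0]
finger_gap: 0.404
finger_force: 0.0
rail [-0.2043  0.6397  0.2307] F rail [-0.43 -0.44 -0.97] t 0.9333 gap 0.4036564292846848 Trail
 [[ 0.003  1.    -0.001]
 [ 1.    -0.003 -0.001]
 [-0.001 -0.001 -1.   ]]
[-17.96534171   6.87205133   2.70133001]
```

```bash
python3 -m crank '{"angular":[[0,0,0],[0,0,0],[0,0,0],[0,0,0],[0,0,0],[0,0,0],[0,0,0],[0,0,0],[0,0,0],[0,0,0]],"travel":[[-0.9,0.34,0],[-0.9,0.34,0],[-0.9,0.34,0],[-0.9,0.34,0],[-0.9,0.34,0],[-0.9,0.34,0],[-0.9,0.34,0],[-0.9,0.34,0],[-0.9,0.34,0],[-0.9,0.34,0]],"gripper":[-0.2,-0.2,-0.2,-0.2,-0.2,-0.2,-0.2,-0.2,-0.2,-0.2]}' >/dev/null
python3 -m crank '{"angular":[[0,0,0],[0,0,0],[0,0,0],[0,0,0],[0,0,0],[0,0,0],[0,0,0],[0,0,0],[0,0,0],[0,0,0]],"travel":[[-0.9,0.35,0.25],[-0.9,0.35,0.25],[-0.9,0.35,0.25],[-0.9,0.35,0.25],[-0.9,0.35,0.25],[-0.9,0.35,0.25],[-0.9,0.35,0.25],[-0.9,0.35,0.25],[-0.9,0.35,0.25],[0,0,0]],"gripper":[-0.2,-0.2,-0.2,-0.2,-0.2,-0.2,-0.2,-0.2,-0.2,-0.2]}' >/dev/null
python3 - <<'E'
from h import *
s=st(); print(s['tcp_rot'].T@(O+RR@[0,.1,.035]-s['tool_pos'])/.03)
c=get_calibration("wrist"); cv2.imwrite("pics/w1.png",capture("wrist"))
P=[(x,y,z) for (x,y,z) in [(-.0175,.19,.02),(.0175,.19,.02),(-.045,.065,.05),(.045,.065,.05),(-.023,.065,.062),(.023,.065,.062),(0,-.13,.06)]]
print(proj("wrist",O+np.array(P)@RR.T,c).round(0).tolist())
E
```

```text
rail [-0.0047  0.1226  0.1624] F rail [ 0.39  0.84 -0.35] t 2.6 gap 0.40105597987783187 Trail
 [[ 0.003  1.     0.001]
 [ 1.    -0.003 -0.002]
 [-0.002  0.001 -1.   ]]
[-0.74482899  0.1553191   4.24774366]
[[313.0, 115.0], [352.0, 115.0], [284.0, 258.0], [382.0, 258.0], [307.0, 264.0], [359.0, 264.0], [332.0, 428.0]]
```

View pics/w1.png

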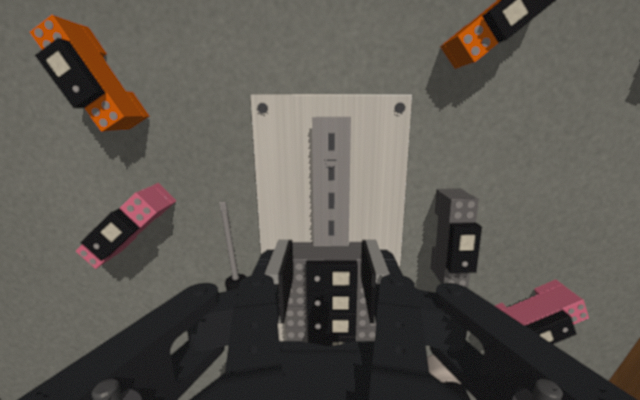

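The wrist picture agrees with the fit: rail end at (312–350,117) against a predicted (313–352,115), and row edge at row 262 against 264. I'll descend beside the row's +y face.

```bash
python3 -m crank '{"angular":[[0,0,0],[0,0,0],[0,0,0],[0,0,0],[0,0,0],[0,0,0],[0,0,0],[0,0,0],[0,0,0]],"travel":[[0,0.15,0.6],[0,0,0.6],[0,0,0.6],[0,0,0.6],[0,0,0.6],[0,0,0.6],[0,0,0.6],[0,0,0.2],[0,0,0]],"gripper":[-0.2,-0.2,-0.2,-0.2,-0.2,-0.2,-0.2,-0.2,-0.2]}' >/dev/null
python3 - <<'E'
from h import *
st()
a=capture("scene")[140:295,200:400];b=capture("side")[138:300,240:440]
z=lambda i:cv2.resize(i,(400,int(i.shape[0]*2)),interpolation=cv2.INTER_CUBIC)
a,b=z(a),z(b); h=min(len(a),len(b)); cv2.imwrite("pics/d1.png",np.hstack([a[:h],b[:h]]))
E
```

```text
rail [-0.0039  0.1285  0.0305] F rail [-0.21  0.71 -0.18] t 3.4 gap 0.3942568609378557 Trail
 [[-0.002  1.    -0.004]
 [ 1.     0.002  0.001]
 [ 0.001 -0.004 -1.   ]]
```

View pics/d1.png

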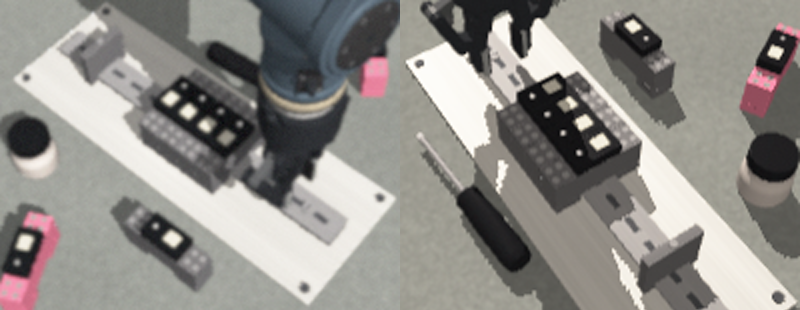

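The fingers hang just beyond the row's +y face, clear of everything. I'll approach until near contact.

```bash
python3 -m crank '{"angular":[[0,0,0],[0,0,0],[0,0,0],[0,0,0],[0,0,0],[0,0,0],[0,0,0],[0,0,0],[0,0,0],[0,0,0]],"travel":[[-0.3,0.1,0.05],[-0.3,0,0],[-0.2,0,0],[-0.2,0,0],[-0.15,0,0],[-0.1,0,0],[-0.07,0,0],[-0.05,0,0],[0,0,0],[0,0,0]],"gripper":[-0.2,-0.2,-0.2,-0.2,-0.2,-0.2,-0.2,-0.2,-0.2,-0.2]}' >/dev/null
python3 -c "from h import *; st()"
python3 -m crank '{"angular":[[0,0,0],[0,0,0],[0,0,0],[0,0,0],[0,0,0],[0,0,0],[0,0,0],[0,0,0],[0,0,0],[0,0,0]],"travel":[[-0.04,0,0],[-0.04,0,0],[-0.04,0,0],[-0.04,0,0],[-0.04,0,0],[-0.04,0,0],[-0.04,0,0],[-0.04,0,0],[-0.04,0,0],[-0.04,0,0]],"gripper":[-0.2,-0.2,-0.2,-0.2,-0.2,-0.2,-0.2,-0.2,-0.2,-0.2]}' >/dev/null
python3 - <<'E'
from h import *
st()
a=capture("scene")[140:295,200:400];b=capture("side")[138:300,240:440]
z=lambda i:cv2.resize(i,(400,int(i.shape[0]*2)),interpolation=cv2.INTER_CUBIC)
a,b=z(a),z(b); h=min(len(a),len(b)); cv2.imwrite("pics/d2.png",np.hstack([a[:h],b[:h]]))
E
```

```text
rail [0.0007 0.0863 0.0302] F rail [-0.02 -0.62 -0.36] t 4.3333 gap 0.3980959053423633 Trail
 [[-0.002  1.    -0.   ]
 [ 1.     0.002  0.   ]
 [ 0.    -0.    -1.   ]]
rail [0.0008 0.0743 0.0303] F rail [-0.43  1.58  1.05] t 5.1667 gap 0.40091916088306656 Trail
 [[-0.001  1.    -0.   ]
 [ 1.     0.001  0.   ]
 [ 0.    -0.    -1.   ]]
```

View pics/d2.png

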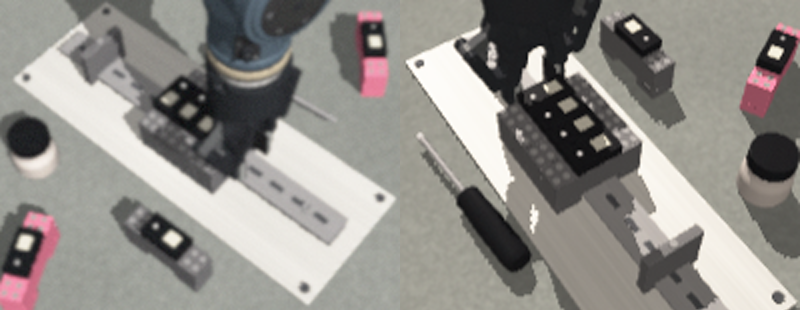

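Contact is just starting at tcp y = 0.074, with the row intact. Now push steadily at about 25 mm/s.

```bash
for i in 1; do python3 -m crank '{"angular":[[0,0,0],[0,0,0],[0,0,0],[0,0,0],[0,0,0],[0,0,0],[0,0,0],[0,0,0],[0,0,0],[0,0,0]],"travel":[[-0.04,0,0],[-0.05,0,0],[-0.06,0,0],[-0.07,0,0],[-0.07,0,0],[-0.07,0,0],[-0.07,0,0],[-0.07,0,0],[-0.07,0,0],[-0.07,0,0]],"gripper":[-0.2,-0.2,-0.2,-0.2,-0.2,-0.2,-0.2,-0.2,-0.2,-0.2]}' >/dev/null; done
python3 -c "from h import *; st()"
python3 -m crank '{"angular":[[0,0,0],[0,0,0],[0,0,0],[0,0,0],[0,0,0],[0,0,0],[0,0,0],[0,0,0],[0,0,0],[0,0,0]],"travel":[[-0.07,0,0],[-0.07,0,0],[-0.07,0,0],[-0.07,0,0],[-0.07,0,0],[-0.07,0,0],[-0.07,0,0],[-0.07,0,0],[-0.07,0,0],[-0.07,0,0]],"gripper":[-0.2,-0.2,-0.2,-0.2,-0.2,-0.2,-0.2,-0.2,-0.2,-0.2]}' >/dev/null
python3 -c "from h import *; st()"
python3 -m crank '{"angular":[[0,0,0],[0,0,0],[0,0,0],[0,0,0],[0,0,0],[0,0,0],[0,0,0],[0,0,0],[0,0,0],[0,0,0]],"travel":[[-0.07,0,0],[-0.07,0,0],[-0.07,0,0],[-0.07,0,0],[-0.06,0,0],[-0.06,0,0],[-0.05,0,0],[-0.04,0,0],[-0.03,0,0],[-0.02,0,0]],"gripper":[-0.2,-0.2,-0.2,-0.2,-0.2,-0.2,-0.2,-0.2,-0.2,-0.2]}' >/dev/null
python3 - <<'E'
from h import *
st()
a=capture("scene")[140:295,200:400];b=capture("side")[158:320,260:460]
z=lambda i:cv2.resize(i,(400,int(i.shape[0]*2)),interpolation=cv2.INTER_CUBIC)
a,b=z(a),z(b); h=min(len(a),len(b)); cv2.imwrite("pics/d3.png",np.hstack([a[:h],b[:h]]))
E
```

```text
rail [0.0008 0.0548 0.0303] F rail [-0.2   2.07  0.27] t 6.1 gap 0.4020264695789768 Trail
 [[-0.001  1.    -0.   ]
 [ 1.     0.001  0.   ]
 [ 0.    -0.    -1.   ]]
rail [0.0009 0.0338 0.0303] F rail [0.11 1.33 0.41] t 6.9333 gap 0.3954839918089614 Trail
 [[-0.001  1.    -0.   ]
 [ 1.     0.001  0.   ]
 [ 0.    -0.    -1.   ]]
rail [0.0009 0.0177 0.0303] F rail [-0.53  1.35 -0.86] t 7.7667 gap 0.40113750475751264 Trail
 [[-0.001  1.    -0.   ]
 [ 1.     0.001 -0.   ]
 [-0.    -0.    -1.   ]]
```

View pics/d3.png

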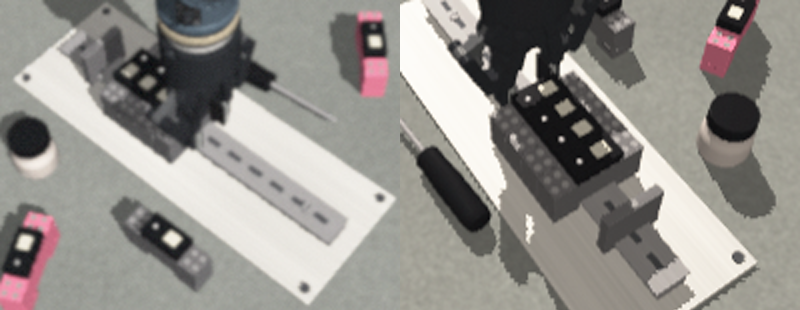

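The row is intact and slides at about 1.5 N, with roughly 35 mm left. Continue, slowing down.

```bash
python3 -m crank '{"angular":[[0,0,0],[0,0,0],[0,0,0],[0,0,0],[0,0,0],[0,0,0],[0,0,0],[0,0,0],[0,0,0],[0,0,0]],"travel":[[-0.04,0,0],[-0.06,0,0],[-0.07,0,0],[-0.07,0,0],[-0.07,0,0],[-0.07,0,0],[-0.07,0,0],[-0.07,0,0],[-0.06,0,0],[-0.05,0,0]],"gripper":[-0.2,-0.2,-0.2,-0.2,-0.2,-0.2,-0.2,-0.2,-0.2,-0.2]}' >/dev/null
python3 -c "from h import *; st()"
python3 -m crank '{"angular":[[0,0,0],[0,0,0],[0,0,0],[0,0,0],[0,0,0],[0,0,0],[0,0,0],[0,0,0],[0,0,0],[0,0,0]],"travel":[[-0.04,0,0],[-0.04,0,0],[-0.03,0,0],[-0.03,0,0],[-0.03,0,0],[-0.02,0,0],[-0.02,0,0],[-0.02,0,0],[-0.02,0,0],[-0.02,0,0]],"gripper":[-0.2,-0.2,-0.2,-0.2,-0.2,-0.2,-0.2,-0.2,-0.2,-0.2]}' >/dev/null
python3 - <<'E'
from h import *
st()
a=capture("scene")[140:240,210:310];b=capture("side")[190:290,320:420]
cv2.imwrite("pics/d4.png",np.hstack([cv2.resize(i,(400,400),interpolation=cv2.INTER_CUBIC) for i in (a,b)]))
E
```

```text
rail [ 0.001  -0.0013  0.0303] F rail [ 0.44  0.27 -0.4 ] t 8.7 gap 0.3988947706303665 Trail
 [[-0.001  1.     0.   ]
 [ 1.     0.001 -0.   ]
 [-0.     0.    -1.   ]]
rail [ 0.0009 -0.0092  0.0303] F rail [-0.19  0.83 -0.03] t 9.5333 gap 0.40030206599798057 Trail
 [[-0.002  1.    -0.   ]
 [ 1.     0.002  0.   ]
 [ 0.    -0.    -1.   ]]
```

View pics/d4.png

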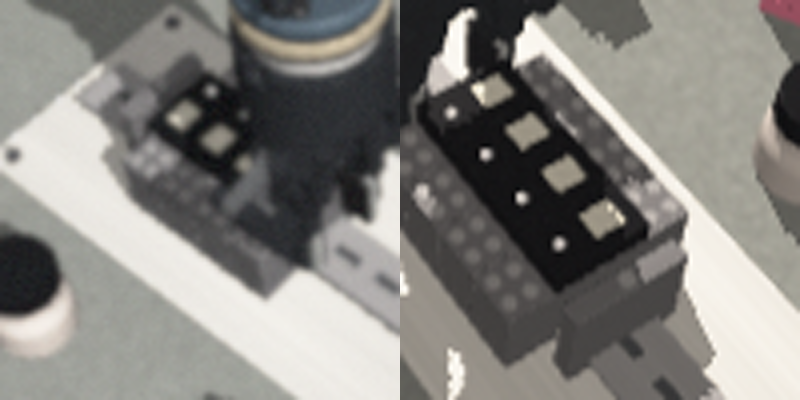

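The row is intact with its front face only a few mm from the bracket. Creep at 0.3–0.5 mm per row, watching the force.

```bash
python3 -m crank '{"angular":[[0,0,0],[0,0,0],[0,0,0],[0,0,0],[0,0,0],[0,0,0]],"travel":[[-0.015,0,0],[-0.015,0,0],[-0.015,0,0],[-0.015,0,0],[-0.015,0,0],[-0.015,0,0]],"gripper":[-0.2,-0.2,-0.2,-0.2,-0.2,-0.2]}' >/dev/null
python3 -c "from h import *; st()" | head -1
```

```text
rail [ 0.001  -0.0119  0.0303] F rail [ 0.13  1.94 -0.62] t 10.1333 gap 0.40208946226731473 Trail
```

```bash
python3 -m crank '{"angular":[[0,0,0],[0,0,0],[0,0,0],[0,0,0],[0,0,0],[0,0,0]],"travel":[[-0.01,0,0],[-0.01,0,0],[-0.01,0,0],[-0.01,0,0],[-0.01,0,0],[-0.01,0,0]],"gripper":[-0.2,-0.2,-0.2,-0.2,-0.2,-0.2]}' >/dev/null
python3 -c "from h import *; st()" | head -1
```

```text
rail [ 0.0009 -0.0137  0.0303] F rail [-0.43  2.07  0.27] t 10.6333 gap 0.4007709196697374 Trail
```

```bash
python3 -m crank '{"angular":[[0,0,0],[0,0,0],[0,0,0],[0,0,0],[0,0,0],[0,0,0]],"travel":[[-0.01,0,0],[-0.01,0,0],[-0.01,0,0],[-0.01,0,0],[-0.01,0,0],[-0.01,0,0]],"gripper":[-0.2,-0.2,-0.2,-0.2,-0.2,-0.2]}' >/dev/null
python3 -c "from h import *; st()" | head -1
```

```text
rail [ 0.001  -0.0155  0.0303] F rail [-0.92  0.7  -0.02] t 11.1333 gap 0.4000686097690644 Trail
```

```bash
python3 -m crank '{"angular":[[0,0,0],[0,0,0],[0,0,0],[0,0,0],[0,0,0],[0,0,0]],"travel":[[-0.01,0,0],[-0.01,0,0],[-0.01,0,0],[-0.01,0,0],[-0.01,0,0],[-0.01,0,0]],"gripper":[-0.2,-0.2,-0.2,-0.2,-0.2,-0.2]}' >/dev/null
python3 -c "from h import *; st()" | head -1
```

```text
rail [ 0.0009 -0.0173  0.0303] F rail [ 0.08  1.39 -0.06] t 11.6333 gap 0.39805978582596024 Trail
```

```bash
python3 -m crank '{"angular":[[0,0,0],[0,0,0],[0,0,0],[0,0,0],[0,0,0],[0,0,0]],"travel":[[-0.01,0,0],[-0.01,0,0],[-0.01,0,0],[-0.01,0,0],[-0.01,0,0],[-0.01,0,0]],"gripper":[-0.2,-0.2,-0.2,-0.2,-0.2,-0.2]}' >/dev/null
python3 -c "from h import *; st()" | head -1
```

```text
rail [ 0.0009 -0.0183  0.0303] F rail [1.81 5.17 0.51] t 12.1333 gap 0.3998086592122554 Trail
```

The row has met the bracket: force is up to 5 N and the motion stalled. Let it settle and check with a picture.

```bash
python3 -m crank '{"angular":[[0,0,0],[0,0,0],[0,0,0]],"travel":[[-0.01,0,0],[0,0,0],[0,0,0]],"gripper":[-0.2,-0.2,-0.2]}' >/dev/null
python3 - <<'E'
from h import *
st()
a=capture("scene")[140:240,210:310];b=capture("side")[190:290,320:420]
st()
cv2.imwrite("pics/d5.png",np.hstack([cv2.resize(i,(400,400),interpolation=cv2.INTER_CUBIC) for i in (a,b)]))
E
```

```text
rail [ 0.001  -0.0183  0.0303] F rail [1.5  5.98 1.24] t 12.3833 gap 0.3982031138509068 Trail
 [[-0.001  1.    -0.   ]
 [ 1.     0.001  0.001]
 [ 0.001 -0.    -1.   ]]
rail [ 0.0009 -0.0183  0.0303] F rail [1.58 5.72 0.49] t 12.4833 gap 0.3954664054979713 Trail
 [[-0.001  1.    -0.   ]
 [ 1.     0.001  0.001]
 [ 0.001 -0.    -1.   ]]
```

View pics/d5.png

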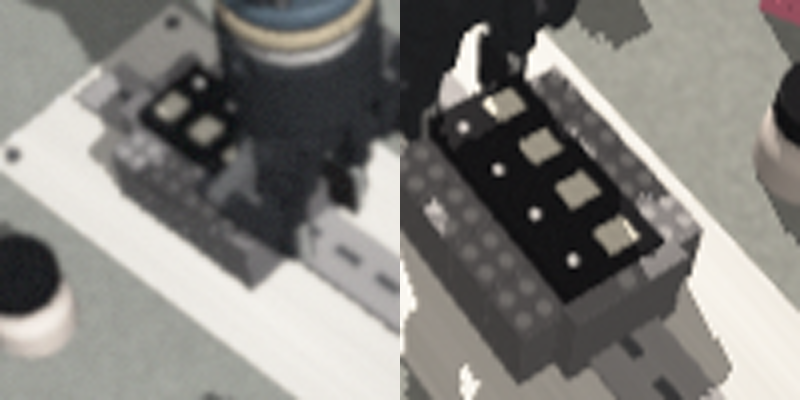

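The picture shows the row closed up, with its front face at the bracket ((565,350)–(690,240) in the side half). The push is steady at about 6 N, so I hand it in.

```bash
python3 -c "from cell import *; print(close_job())"
```

```text
the job is handed in; nothing more can be done
None
```

I pushed the four modules as one closed row up against the grey bracket and handed the job in at about 12.5 s, with the fingers still pressing the row at about 6 N.

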